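# Open the counterweighted guard and load the routing jig onto its presence switch

## Task

Load the routing jig. First lift the counterweighted guard by its cross-bar until it swings past its balance point, lies back on its open stop by itself and you have let go; then lay the half-lapped blank on the bed with the cut-out facing up, its uncut square end against the end stop and its side along the low fence, so that its end edge holds the switch lever right down. Set the blank down gently rather than dropping it, leave the guard open, and do not disturb the other things on the bench.

Things in the scene. Friction and masses are not known exactly. Their poses are not given: they have to be found in the camera images.
- jig: Fixed jig: plywood bed 160 (x) x 240 mm (y -150 to +90), top 30 mm above the table; origin on the table under the middle of the blank's place. In its axes: aluminium fence face at x +22.5 mm (y -60 to 60, 14 mm thick, 14 mm above the bed); end stop face at y +60 mm (75 x 16 mm, 30 mm above the bed); bay open to -x. Guard's cheek plates at x +-62, y -152 to -108 mm, 130 mm high.
- jig_seat (a point): Point on the jig (axes as the jig's) at bed height (30 mm above the table), on the end stop's face, 22.5 mm from the fence's face: where the middle of the lower edge of the blank's square end belongs. Finger tips beside the blank must stay over 14 mm above the bed to clear the fence.
- guard (a joint): Guard angle, rad: 0 closed (arms level, hood over the bed), 1.65 fully open (just past upright, on its stop). Turns about the jig's +x, so the cross-bar rises and swings from +y to -y. Below about 0.81 its weight closes it; beyond, its counterweight swings it open and holds it. Turns freely, lightly damped; about 1.1 N at the bar lifts it.
- guard_bar (a point): Middle of the guard's cross-bar: round steel, 14 mm thick, along the jig's x, 96 mm clear between two side arms (6 x 16 mm), 205 mm from the hinge; closed, 110 mm above the table over the end stop (top at 60). The clear hood (96 mm wide, 70 to 150 mm from the hinge, 8 mm above to 32 below the arms) ends 55 mm short of it. Pinched from above, it turns between the fingers as the guard swings.
- guard_hinge (a point): Point on the guard's hinge axis, fixed to the jig at its (0, -130, 110) mm. The steel counterweight (44 mm thick, 74 mm long along x) sits 34 mm behind and 31 mm above it while the guard is closed.
- lever (a joint): Angle of the switch lever, rad: 0 free (up), grows as it is pressed down; 0.24 when its roller is flush with the bed. Springy: about 0.5 N at the roller presses it flush, so the blank's own weight keeps it down. The switch makes at 0.20.
- lever_tip (a point): Centre of the 10 mm roller (18 mm wide) on the free end of the 60 mm steel lever. It lies in a 24 mm slot along the middle of the bed, hinged 12 mm to -y of the jig's origin, sloping up to the end stop. Free, the roller's top is 14 mm above the bed and its centre 14 mm short of the stop; a blank lowered or slid over it presses it down.
- blank: Pale wooden half-lapped blank, 120 mm long (x), 45 wide (y), 55 high (z), about 0.24 kg, lying loose with the cut-out up; origin at the centre of its underside. Its -x end has a 40 mm long, 28 mm deep step cut from the top (27 mm high there); the rest, x -20 to +60, is full height. Same wood as the two plain off-cuts; only the step tells it apart.
- blank_end (a point): Middle of the lower edge of the blank's uncut square end, at the blank's (60, 0, 0) mm.
- long_offcut: Plain wooden block without a step, 150 (x) x 45 x 55 mm high; origin under its centre. To be left alone.
- short_offcut: Plain wooden block without a step, 80 (x) x 45 x 55 mm high; origin under its centre. To be left alone.
- mallet: Round wooden carving mallet lying down, 290 mm long (x from -170 to +120), head x 0 to 120 and up to 72 mm thick; origin at table level under the head's handle end. To be left alone.
- chisel: Wood chisel lying down, 255 mm long (x -120 handle end to +135 blade tip), up to 30 mm high. To be left alone.
- glue: White glue bottle standing up, 56 mm thick, 110 mm high; origin under its centre. To be left alone.
- square: Try square lying flat: dark wooden stock 120 (x) x 22 x 18 mm, with origin under its centre, and a steel blade 25 mm wide reaching to y = +190 mm at x = 45 mm. To be left alone.
- tin: Open aluminium tin standing up, 72 mm across, 90 mm high; origin under its centre. To be left alone.
- sanding_block: Cork sanding block with a wooden grip, 110 (x) x 60 x 42 mm high; origin under its centre. To be left alone.

How it is judged:
On the way, in this order (a step that is already met when the one before it is completed fails the run):
1. the guard lies open by itself, let go (value of joint guard above 1.55 rad and contact force between each of the fingers, the arm and jig below 0.2 N), for 0.3 s.
2. the blank lies home in the jig and holds the switch lever down (x of blank_end in the frame of jig_seat between -0.004 and 0.004 m and y of blank_end in the frame of jig_seat between -0.005 and 0.003 m and z of blank_end in the frame of jig_seat between -0.003 and 0.003 m and angle between the x axis of blank and the y axis of jig, either way round below 0.05 rad and angle between blank's own z axis and vertical below 0.05 rad and value of joint lever above 0.2 rad and value of joint guard above 1.55 rad), for 0.2 s.
At the end, for the whole second after the job is handed in: Guard open by itself (over 1.55 rad); blank flat on the bed, step up, square end within 5 mm of the end stop, side within 4 mm of the fence and parallel within 0.05 rad; lever held down (over 0.20 rad); all released and at rest (all of step 2 and contact force between each of the fingers, the arm and jig below 0.2 N and contact force between the fingers and blank below 0.2 N and linear speed of blank below 0.01 m/s and velocity of joint guard below 0.05 rad/s); the robot touches nothing.
It fails at once if another loose thing is shifted more than 30 mm (distance of any of long_offcut, short_offcut, mallet, chisel, glue, square, tin, sanding_block from where it was at the start of the episode above 0.03 m).
It fails at once if the glue bottle or the tin is tipped over (angle between any of glue, tin's own z axis and vertical above 0.6 rad).
It fails at once if the blank is dropped or slammed into the jig (over 45 N) (contact force between blank and jig above 45 N).
It also fails if it takes over 64 s, if anything falls off the work surface, if the arm or the gripper's body presses on something with over 40 N, if the wrist force passes 120 N, or if a joint passes its speed limit or range.

## Robot

A 7-joint arm with a two-finger parallel gripper is mounted at the origin on the work surface. World frame = base frame: x ahead of the robot, y to its left, z up, the work surface at z = 0. Lengths are in m, angles in rad, forces in N, time in s.
With the tool pointing down it reaches from about 0.425 to 0.925 m from the base axis. Payload 6.8 kg.
Tool frame: the origin (TCP) lies on the front face of the gripper's body, between the roots of the fingers; the fingertips stand 73 mm ahead of it and the grasp point (between the pads) lies 54 mm ahead of it; z points along the fingers, y is the direction in which the jaws open and shut (so a half turn about z gives the same grasp; the last joint's range is limited). The gripper opens to 85 mm and grips with 20 to 120 N. Pads are 22 mm wide; open, the fingers measure 114 mm over their backs; the gripper's body (76 mm by 85 mm) begins 54 mm behind the grasp point. The pads swing forward as they close: fully open they stand 13 mm farther back than shut.
Start: joints at [-1.243, 0.477, 0.022, 1.555, -0.011, 1.109, -0.083], TCP at [0.285, 0.612, 0.304] pointing down, gripper open.
Joint ranges: [-2.96, 2.96], [-0.34, 2.1], [-1.41, 1.46], [0.24, 2.44], [-1.37, 4.51], [0.17, 1.92], [-2.96, 2.96]. Speed limits (rad/s): [2.39, 2.39, 3.14, 3.14, 3.14, 3.14, 3.14].

## Interface

Orientations are given as a rotation vector (axis times angle).
In Python, from bench import * gives the robot as it stands.
- The arm moves only by the tool jog_arm, never from a script. Its argument "plan" is a list of rows, each a list of 2 entries, a list of its own where there are three numbers: the shift along the world's x, y, z in cm, then the turn about the world's z in rad. In form: [[[tx, ty, tz], twist], ...]. A call has 1 to 12 rows; each row shifts and turns the commanded pose from where the row before left it; what a row does not reach is not made up. A row lasts 1/10 s, in which the tool goes at most 50 mm and 8.59 degrees, less where a joint would pass 70% of its speed; a pose out of reach is approached as far as the arm can. A call is refused whole if a number of a shift passes 5 or a number of a turn 0.15, either way. A call with a gripper value outside its range is refused whole. "hand" is the finger opening in cm, from 0 to 8.54, set as the call begins (left out, the last holds). The fingers move at their own pace and stop on an object; "grip_force" is the grip in N (left out, the last holds). Time passes only in rows, so rows that do not move let the fingers close. It gives the time, the measured TCP pose, the force and the opening at its end, in the units of the state.
- get_obs(): the state, without advancing time (a new reading comes with each control period).
- grab_frame(name): name is "scene" or "top" or "wrist"; returns the picture (384x512x3 uint8, red, green, blue); there is no depth.
- get_calibration(name): a dict with "intrinsics" (3x3 intrinsics, pixels), "k1" (the pictures are not rectified: a ray, as slopes to the right and down, at radius r is drawn at 1 + k1 r^2 times it, then the intrinsics apply), "xyz" and "orientation" of the camera in the world. Camera axes: x right, y down, z forward; pixel columns grow to the right and rows downward; lengths in m; the calibration is good to about 2 mm. A picture is of the moment at which its call begins: read the wrist's pose just before it. get_calibration takes no time and is no camera call; for the wrist camera it gives the pose at the moment of the call.
- hand_in(): hands the job in, once; it reports no verdict.
The state is a dict: "clock": time; "joints": joint angles; "qvel": joint speeds; "tau": joint torques, N m; "tcp_pos": TCP position; "orientation": TCP orientation; "contact_force": force on the tool from outside, world axes, zero at the start; "moment": the same for the moment, N m; "grip_width": finger opening in m.
Only numpy, scipy, OpenCV 4.12 (cv2) and the standard library are available. Lean on these libraries where they do the work, as an engineer would, in place of code of your own. Each camera call takes 0.05 s, during which the arm holds its last target. There are 200 camera calls.

## Working session

There is one attempt and no reset: what is moved stays moved. The work goes in short steps, Python scripts to look and compute and a tool call to move; the robot and the scene stay as the last step left them, time stands still between calls to the robot, and variables do not carry over. Pictures are saved under pics/ and viewed, about 8 in all and at most 12, crops included, and the job is handed in when it is done.

Besides the shell and the picture viewer there is one more tool, called after "Request:" as a command line: name --argument value ..., lists and objects as JSON in quotes. jog_arm: Moves the arm, as the interface text tells. Its arguments: {"type":"object","properties":{"plan":{"type":"array","items":{"type":"array"}},"hand":{"type":"number"},"grip_force":{"type":"number"}},"required":["plan"]}

```bash
mkdir -p pics; ls
cat > h.py <<'E'
from bench import *
import numpy as np, cv2
from scipy.spatial.transform import Rotation as R
def cal(n):
    c=get_calibration(n); K=np.array(c["intrinsics"]); k=c["k1"]; p=np.array(c["xyz"]); o=np.array(c["orientation"])
    return K,k,p,(R.from_rotvec(o).as_matrix() if o.size==3 else o)
def ray(C,u,v):
    K,k,p,M=C
    d=np.array([(u-K[0,2])/K[0,0],(v-K[1,2])/K[1,1]]); s=d.copy()
    for _ in range(20): s=d/(1+k*(s@s))
    return p,M@np.array([s[0],s[1],1])
def onz(C,u,v,z):
    p,d=ray(C,u,v); return p+d*(z-p[2])/d[2]
def proj(C,X):
    K,k,p,M=C; c=M.T@(np.array(X)-p); s=c[:2]/c[2]; s=s*(1+k*(s@s))
    return K[0,0]*s[0]+K[0,2],K[1,1]*s[1]+K[1,2]
def snap(n,f=None):
    C=cal(n); im=np.asarray(grab_frame(n)); b=cv2.cvtColor(im,cv2.COLOR_RGB2BGR)
    if f: cv2.imwrite("pics/"+f,b)
    return C,b
E
python3 - <<'E'
from h import *
for n in("top","scene"):
    C,b=snap(n,n+"0.png"); print(n,C)
    cv2.imwrite("pics/%s0b.png"%n,cv2.resize(b,(800,600),interpolation=cv2.INTER_CUBIC))
print(get_obs())
E
```

```text
pics
top (array([[454.91374395,   0.        , 258.47004731],
       [  0.        , 454.91374395, 192.28777722],
       [  0.        ,   0.        ,   1.        ]]), 0.05563298445826792, array([0.39378679, 0.01447257, 1.54353438]), array([[-0.00349715, -0.99412721,  0.10816128],
       [-0.99999286,  0.00363175,  0.0010475 ],
       [-0.00143416, -0.10815684, -0.99413281]]))
scene (array([[429.13178071,   0.        , 254.27917389],
       [  0.        , 429.13178071, 190.3893985 ],
       [  0.        ,   0.        ,   1.        ]]), -0.004351560914831554, array([ 1.2179642 , -0.02777668,  1.18463306]), array([[ 0.08942214,  0.8476566 , -0.52295503],
       [ 0.99598783, -0.07428351,  0.0499019 ],
       [ 0.00345274, -0.52531918, -0.85089825]]))
{'clock': 0.1, 'joints': array([-1.24311218,  0.47773266,  0.02234577,  1.55637   , -0.01149081,
        1.10928892, -0.08310339]), 'qvel': array([ 0.00010026, -0.00213146, -0.00018813, -0.00355297, -0.00113137,
       -0.00032843,  0.00048205]), 'tau': array([ 4.98028414e-03, -5.97753024e+01,  1.61396150e+00, -2.81949162e+01,
        1.29245516e-02,  4.91947125e-03, -3.98161035e-05]), 'tcp_pos': array([0.2847607 , 0.61152982, 0.30300533]), 'orientation': array([-6.79046927e-01, -3.06708976e+00,  2.59879794e-03]), 'contact_force': array([ 0.34574533, -0.43399752,  0.36630026]), 'moment': array([0.02790421, 0.05069967, 0.03027136]), 'grip_width': 0.08525761315326343}
```

View pics/top0b.png

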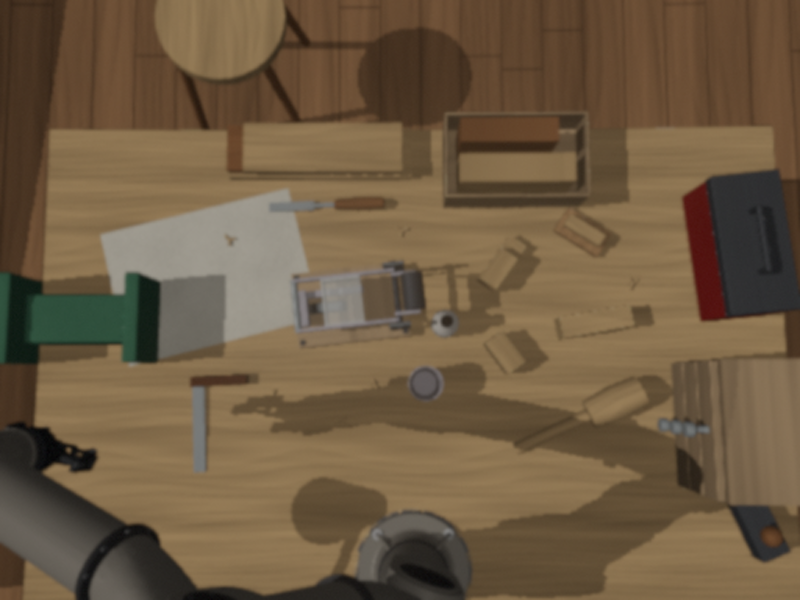

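View pics/scene0b.png

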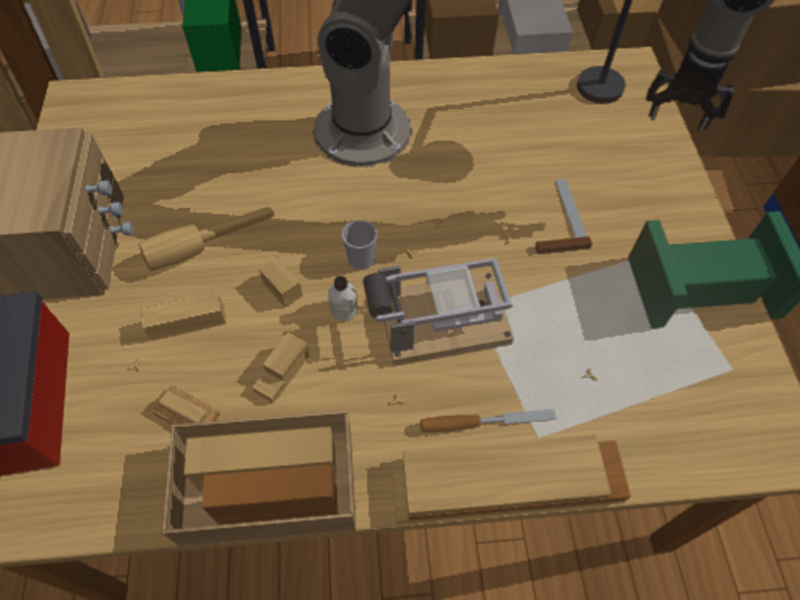

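The top view shows the jig at about (355,300), with its hinge to the right (-y) and the bar to the left (+y). The stepped blank is at (505,262), with its step end toward up-right (+x, -y). The scene view agrees: jig at (445,305), blank at (282,365). I'll enlarge crops of both for the corner pixels.

Run:
```python
import cv2,numpy as np
t=cv2.imread("pics/top0.png");s=cv2.imread("pics/scene0.png")
# top crop x180-360,y145-225 ; scene crop x150-335,y160-260
a=cv2.resize(t[150:225,180:350],None,fx=4.5,fy=4.0,interpolation=3)
b=cv2.resize(s[160:260,150:340],None,fx=4,fy=3,interpolation=3)
def grid(im,x0,y0,fx,fy):
    for u in range(x0,x0+int(im.shape[1]/fx)+1,10):
        cv2.line(im,(int((u-x0)*fx),0),(int((u-x0)*fx),4),(0,0,255),1); 
        if u%20==0: cv2.putText(im,str(u),(int((u-x0)*fx),14),0,.35,(0,0,255))
    for v in range(y0,y0+int(im.shape[0]/fy)+1,10):
        cv2.line(im,(0,int((v-y0)*fy)),(4,int((v-y0)*fy)),(0,0,255),1); cv2.putText(im,str(v),(5,int((v-y0)*fy)+4),0,.35,(0,0,255))
grid(a,180,150,4.5,4);grid(b,150,160,4,3)
w=max(a.shape[1],b.shape[1])
p=lambda i:cv2.copyMakeBorder(i,0,0,0,w-i.shape[1],0)
cv2.imwrite("pics/crop1.png",np.vstack([p(a),p(b)])[:600])
```

```text
(no output)
```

View pics/crop1.png

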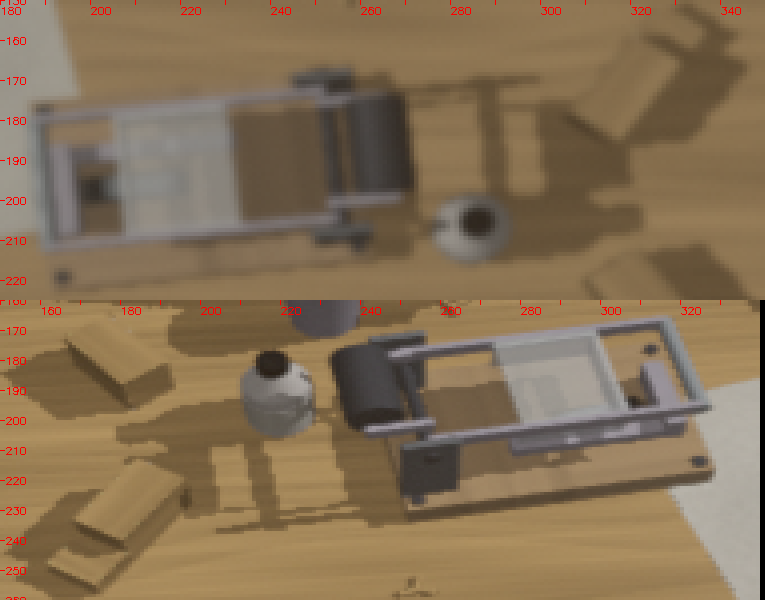

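Run:
```python
from h import *
T=cal("top");S=cal("scene")
f=lambda C,u,v,z:np.round(onz(C,u,v,z)*1000,1)
print("bar top",f(T,188.5,178,.11),f(T,190.5,210.5,.11)); print("bar scene",f(S,315,168.5,.11),f(S,325.2,195,.11))
a,b=f(S,328.2,216.7,.03),f(S,252,230.7,.03); print("bed scene",a,b,np.linalg.norm(a-b),np.degrees(np.arctan2(*(a-b)[[1,0]])))
print("bed top cam -x+y corner",f(T,188.5,221.5,.03))
print("blank top face",*[f(S,u,v,.055) for u,v in((185.7,212.7),(197,220.7),(181.2,242.7),(168.7,234))])
print("step",*[f(S,u,v,.027) for u,v in((162.5,248.3),(174.2,256))])
print("blank topcam",*[f(T,u,v,.055) for u,v in((303,177.5),(317,185),(329,165))])
```

```text
bar top [596.2 238.1 110. ] [492.8 230.5 110. ]
bar scene [495.7 226.2 110. ] [591.4 240.5 110. ]
bed scene [621.9 256.1  30. ] [648.8  20.5  30. ] 237.1307023563166 96.51362882006315
bed top cam -x+y corner [461.8 248.6  30. ]
blank top face [ 584.  -173.2   55. ] [ 614. -140.   55.] [ 681.4 -186.7   55. ] [ 650.5 -222.9   55. ]
step [ 681.3 -245.1   27. ] [ 708.6 -210.8   27. ]
blank topcam [ 604.3 -131.1   55. ] [ 579.2 -176.8   55. ] [ 645.7 -217.5   55. ]
```

Measured so far: bar centre about (0.544, 0.234) and jig y heading about 96.4°, so the jig origin is near (0.552, 0.159). The bed length came out at 237 mm against 240. The blank's heading is about 144°, with its full-height part centred near (0.63, -0.18) and face sizes of 45 and 82 mm. I'll go above the bar.

Request:
jog_arm --plan '[[[2.1,-3.1,0.2],0.05],[[2.1,-3.1,0.2],0.05],[[2.1,-3.1,0],0.05],[[2.1,-3.1,0],0.05],[[2.1,-3.1,0],0.05],[[2.1,-3.1,0],0.05],[[2.1,-3.1,0],0.05],[[2.1,-3.1,0],0.05],[[2.1,-3.1,0],0.05],[[2.1,-3.1,0],0.05],[[2.1,-3.1,0],0.05],[[2.1,-3.1,0],0]]' --hand 5

```text
clock: 1.3
tcp_pos: [0.5374, 0.2384, 0.3076]
orientation: [0.181, -3.136, 0.0]
contact_force: [0.8, 0.2, -0.8]
grip_width: 0.05
```

Request:
jog_arm --plan '[[[0,0,0],0],[[0,0,0],0]]'

```text
clock: 1.5
tcp_pos: [0.5372, 0.239, 0.3075]
orientation: [0.175, -3.136, 0.0]
contact_force: [-1.0, 0.6, 0.5]
grip_width: 0.0501
```

```bash
cat >> h.py <<'E'
def heading():
    o=get_obs(); M=R.from_rotvec(o["orientation"]).as_matrix()
    return np.round(o["tcp_pos"],4),round(np.degrees(np.arctan2(M[1,1],M[0,1])),2),np.round(o["contact_force"],2),round(o["grip_width"],4),round(o["clock"],2),round(np.degrees(np.arccos(-M[2,2])),2)
def grid(b,fn,x0=0,y0=0,x1=512,y1=384,f=1.56):
    im=cv2.resize(b[y0:y1,x0:x1],None,fx=f,fy=f,interpolation=3)
    for u in range(-(-x0//20)*20,x1,20):
        q=int((u-x0)*f); cv2.line(im,(q,0),(q,5),(0,0,255)); cv2.putText(im,str(u),(q,15),0,.35,(0,0,255))
    for v in range(-(-y0//20)*20,y1,20):
        q=int((v-y0)*f); cv2.line(im,(0,q),(5,q),(0,0,255)); cv2.putText(im,str(v),(6,q+4),0,.35,(0,0,255))
    cv2.imwrite("pics/"+fn,im)
E
python3 - <<'E'
from h import *
C,b=snap("wrist","w1.png"); grid(b,"w1g.png"); print(C[2:],heading(),get_obs()["joints"])
np.save("w1C.npy",np.array([*C[2],*C[3].ravel()]))
E
```

```text
(array([0.46280573, 0.23025768, 0.37753782]), array([[-0.11117287,  0.95016165,  0.29126181],
       [ 0.99380046,  0.10661839,  0.0315144 ],
       [-0.0011101 ,  0.29295966, -0.95612416]])) (array([0.5365, 0.2404, 0.3076]), np.float64(96.55), array([-0.02,  0.42, -0.19]), 0.0499, 1.55, np.float64(0.06)) [-0.57685036  0.33044949  0.06273693  1.76946989 -0.02438714  1.04310979
  1.17994299]
```

View pics/w1g.png

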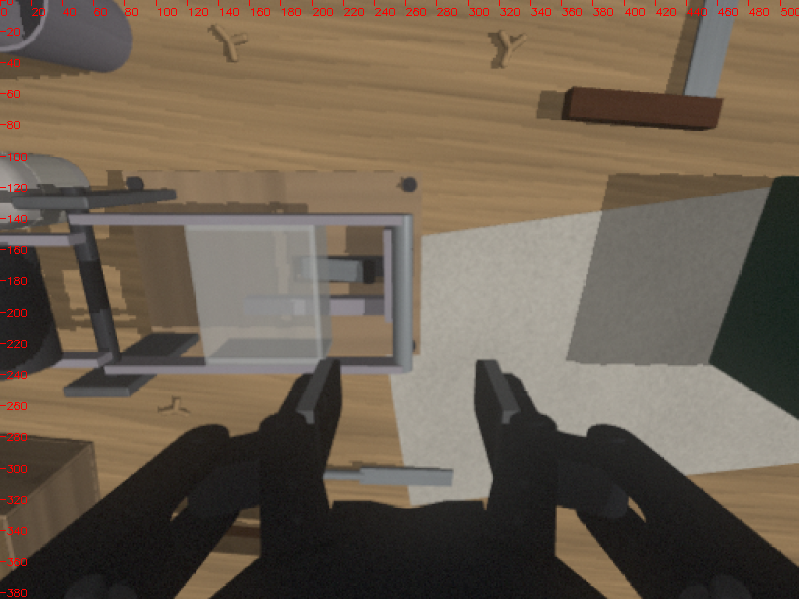

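The wrist view shows the bar vertical at u about 257, running from v 137 to 237. The arms are at v 140.5 and 234.5, the bed's far-left corner is at (270,109), and the stop face is at u about 246.

Run:
```python
from h import *
C=cal("wrist");m=lambda u,v,z:np.round(onz(C,u,v,z)*1000,1)
a,b=m(258,140,.11),m(257.5,234.5,.11);print("bar",a,b,(a+b)/2,np.linalg.norm(a-b),np.degrees(np.arctan2(*(b-a)[[1,0]])))
p,q=m(270.5,109.5,.03),m(60,109.5,.03);print("bed edge -x",p,m(118,109,.03))
print("bed +y edge low",m(269,228,.03)); print("arm line",m(60,140,.11),m(258,140,.11))
```

```text
bar [490.4 231.5 110. ] [593.  242.3 110. ] [541.7 236.9 110. ] 103.16685514253113 6.009005957494531
bed edge -x [459.7 242.8  30. ] [480.9  54.   30. ]
bed +y edge low [620.2 260.8  30. ]
arm line [512.9  36.7 110. ] [490.4 231.5 110. ]
```

Three points agree to within 2 mm: jig origin (0.550, 0.162), y heading 96.2°, arm spacing 103 mm against 102. Next: down onto the bar and pinch lightly.

Request:
jog_arm --plan '[[[0.5,-0.4,-2],0],[[0,0,-3],0],[[0,0,-3],0],[[0,0,-3],0],[[0,0,-2],0],[[0,0,-1.3],0],[[0,0,0],0],[[0,0,0],0]]'

```text
clock: 2.35
tcp_pos: [0.542, 0.2368, 0.1655]
orientation: [-0.181, 3.136, 0.001]
contact_force: [-0.1, -0.5, 0.2]
grip_width: 0.0504
```

Request:
jog_arm --plan '[[[0,0,0],0],[[0,0,0],0],[[0,0,0],0],[[0,0,0],0],[[0,0,0],0],[[0,0,0],0]]' --hand 0 --grip_force 20

```text
clock: 2.95
tcp_pos: [0.5425, 0.2357, 0.166]
orientation: [-0.178, 3.135, 0.001]
contact_force: [-1.6, -2.8, 5.9]
grip_width: 0.0128
```

Run:
```python
import numpy as np
t=np.linspace(0,1.6,23);r=20.5
P=np.round(np.c_[-.108*r*np.cos(t),.994*r*np.cos(t),r*np.sin(t)],2)
print([[list(map(float,np.round(d,2))),0] for d in np.diff(P,axis=0)])
```

```text
[[[0.0, -0.06, 1.49], 0], [[0.02, -0.16, 1.48], 0], [[0.03, -0.27, 1.47], 0], [[0.04, -0.37, 1.44], 0], [[0.05, -0.48, 1.41], 0], [[0.06, -0.57, 1.37], 0], [[0.08, -0.68, 1.33], 0], [[0.08, -0.77, 1.28], 0], [[0.09, -0.85, 1.21], 0], [[0.11, -0.95, 1.15], 0], [[0.11, -1.02, 1.08], 0], [[0.12, -1.1, 0.99], 0], [[0.12, -1.17, 0.92], 0], [[0.14, -1.23, 0.83], 0], [[0.14, -1.29, 0.73], 0], [[0.14, -1.34, 0.64], 0], [[0.15, -1.38, 0.54], 0], [[0.16, -1.42, 0.44], 0], [[0.15, -1.44, 0.34], 0], [[0.16, -1.47, 0.22], 0], [[0.16, -1.47, 0.12], 0], [[0.16, -1.48, 0.01], 0]]
```

Request:
jog_arm --plan '[[[0,-0.06,1.49],0],[[0.02,-0.16,1.48],0],[[0.03,-0.27,1.47],0],[[0.04,-0.37,1.44],0],[[0.05,-0.48,1.41],0],[[0.06,-0.57,1.37],0],[[0.08,-0.68,1.33],0],[[0.08,-0.77,1.28],0],[[0.09,-0.85,1.21],0],[[0.11,-0.95,1.15],0],[[0.11,-1.02,1.08],0]]'

```text
clock: 4.05
tcp_pos: [0.5488, 0.1768, 0.3149]
orientation: [-0.183, 3.133, 0.008]
contact_force: [2.5, 7.3, 5.6]
grip_width: 0.0131
```

Request:
jog_arm --plan '[[[0.12,-1.1,0.99],0],[[0.12,-1.17,0.92],0],[[0.14,-1.23,0.83],0],[[0.14,-1.29,0.73],0],[[0.14,-1.34,0.64],0],[[0.15,-1.38,0.54],0],[[0.16,-1.42,0.44],0],[[0.15,-1.44,0.34],0],[[0.16,-1.47,0.22],0],[[0.16,-1.47,0.12],0],[[0.1,-0.9,0],0],[[0,0,0],0]]'

```text
clock: 5.25
tcp_pos: [0.565, 0.0296, 0.3716]
orientation: [-0.175, 3.133, -0.001]
contact_force: [4.6, 0.1, 6.1]
grip_width: 0.0128
```

Request:
jog_arm --plan '[[[0,0,0],0],[[0,0,0],0],[[0,0,0],0]]' --hand 4

```text
clock: 5.55
tcp_pos: [0.563, 0.0316, 0.369]
orientation: [0.179, -3.133, 0.001]
contact_force: [-0.8, -1.9, 0.3]
grip_width: 0.04
```

Request:
jog_arm --plan '[[[0,-1,0],0],[[0,0,1],0],[[0,0,2],0],[[0,0,2.5],0],[[0,0,2.5],0],[[0,0,0],0],[[0,0,0],0],[[0,0,0],0],[[0,0,0],0]]'

```text
clock: 6.45
tcp_pos: [0.5636, 0.022, 0.4487]
orientation: [0.179, -3.135, 0.0]
contact_force: [-0.1, 0.8, 0.1]
grip_width: 0.0397
```

Run:
```python
from h import *
C,b=snap("scene","s2.png"); grid(b,"s2g.png",130,120,380,290,3.2); print(heading())
```

```text
(array([0.5637, 0.0221, 0.4488]), np.float64(96.55), array([ 0.23,  0.38, -0.48]), 0.0399, 6.5, np.float64(0.11))
```

View pics/s2g.png

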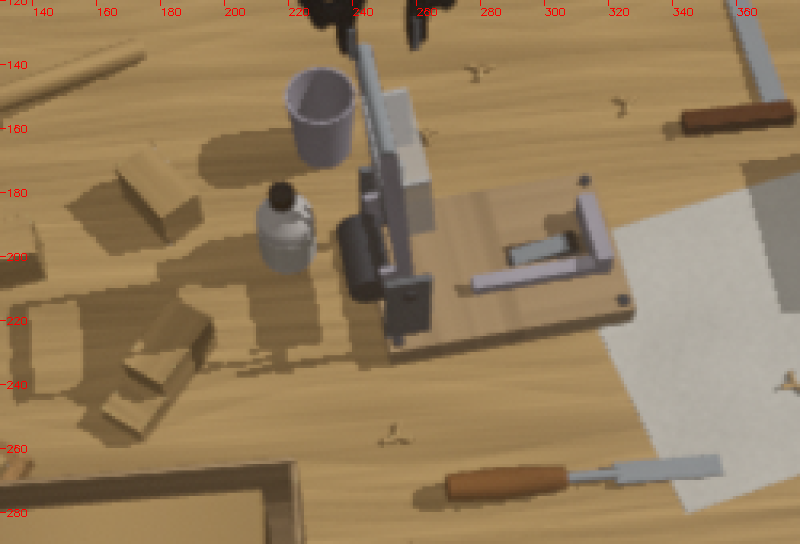

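The guard lies open on its stop, upright at u about 250, and the fence and end stop are visible. The blank is still at about (175,230). Going above the blank.

Request:
jog_arm --plan '[[[0.7,-2,0],-0.075],[[0.7,-2,0],-0.075],[[0.7,-2,0],-0.075],[[0.7,-2,0],-0.075],[[0.7,-2,-2],-0.075],[[0.7,-2,-2],-0.075],[[0.7,-2,-2],-0.075],[[0.7,-2,-2],-0.075],[[0.7,-2,-2],-0.075],[[0.6,-2.4,-2],-0.075],[[0,0,0],0],[[0,0,0],0]]' --hand 8.5

```text
clock: 7.7
tcp_pos: [0.6327, -0.1821, 0.3288]
orientation: [-0.982, -2.982, 0.001]
contact_force: [0.8, 0.3, 0.0]
grip_width: 0.0844
```

Run:
```python
from h import *
C,b=snap("wrist","w3.png"); grid(b,"w3g.png"); print(heading(),C[2])
```

```text
(array([ 0.6332, -0.1813,  0.3297]), np.float64(53.64), array([ 0.76,  0.36, -0.21]), 0.0852, 7.75, np.float64(0.04)) [ 0.57261678 -0.13808003  0.39886471]
```

View pics/w3g.png

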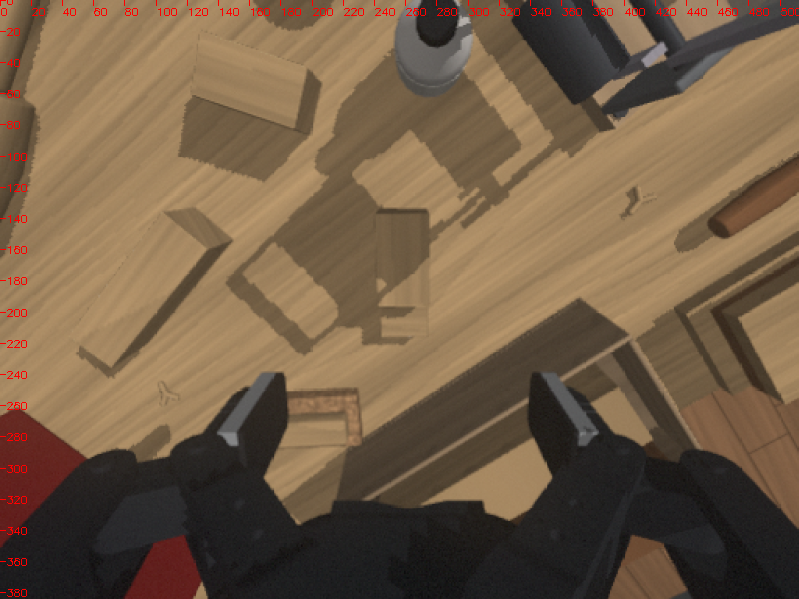

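The blank's top face spans (240,134)-(274.5,134) at the square end to (242,197)-(274.5,197) at the step, and it lines up well with the jaws.

Run:
```python
from h import *
C=cal("wrist");m=lambda u,v,z:(onz(C,u,v,z)*1000)
P=[m(240.8,134,.055),m(274.5,134,.055),m(274.5,197,.055),m(241.5,197,.055)]
print(np.round(P,1)); a=(P[0]+P[1])/2;b=(P[2]+P[3])/2
print("end",a,"shoulder",b,np.linalg.norm(a-b),np.linalg.norm(P[0]-P[1]))
for i,j in((3,0),(2,1)): d=P[j]-P[i];print(np.degrees(np.arctan2(d[1],d[0])))
h=np.radians(143.5); print("grasp at 15",a-45*np.array([np.cos(h),np.sin(h),0]))
C0=heading();M=R.from_rotvec(get_obs()["orientation"]).as_matrix();print("tcp x axis",M[:,0])
```

```text
[[ 580.9 -175.3   55. ]
 [ 606.3 -140.8   55. ]
 [ 674.9 -189.7   55. ]
 [ 648.2 -226.    55. ]]
end [ 593.58910119 -158.02444219   55.        ] shoulder [ 661.51937709 -207.86042014   55.        ] 84.25050196418145 42.82528890620819
142.98989757363063
144.47996881217378
grasp at 15 [ 629.76265992 -184.7914676    55.        ]
tcp x axis [-8.05341179e-01  5.92811296e-01  5.95034796e-04]
```

Request:
jog_arm --plan '[[[0,-0.5,-3],0],[[0,0,-3.5],0],[[0,0,-3.5],0],[[0,0,-3.5],0],[[0,0,-3.5],0],[[0,0,-3],0],[[0,0,-2],0],[[0,0,-1.7],0],[[0,0,0],0],[[0,0,0],0]]'

```text
clock: 8.75
tcp_pos: [0.6337, -0.1866, 0.0936]
orientation: [0.98, 2.983, 0.001]
contact_force: [-0.2, -0.3, 0.1]
grip_width: 0.085
```

Request:
jog_arm --plan '[[[0,0,0],0],[[0,0,0],0],[[0,0,0],0],[[0,0,0],0],[[0,0,0],0],[[0,0,0],0]]' --hand 0 --grip_force 40

```text
clock: 9.35
tcp_pos: [0.6336, -0.1872, 0.0939]
orientation: [0.982, 2.983, 0.0]
contact_force: [-1.2, 0.9, 7.1]
grip_width: 0.0445
```

Request:
jog_arm --plan '[[[0,0,1.6],0],[[0,0,3],0],[[0,0,3.5],0],[[0,0,3.5],0],[[0,0,3.5],0],[[0,0,3.5],0],[[0,0,3.5],0],[[0,0,3.5],0],[[0,0,3.5],0],[[0,0,3.5],0],[[0,0,3.5],0],[[0,0,1.5],0]]'

```text
clock: 10.55
tcp_pos: [0.6329, -0.1875, 0.4734]
orientation: [0.981, 2.979, 0.001]
contact_force: [0.1, 0.7, -1.6]
grip_width: 0.0441
```

Run:
```python
from h import *
C,b=snap("wrist","w4.png"); grid(b,"w4g.png",150,80,400,270,3.1); print(heading())
```

```text
(array([ 0.6332, -0.1876,  0.4747]), np.float64(53.54), array([ 0.1 ,  0.17, -0.42]), 0.0444, 10.6, np.float64(0.41))
```

View pics/w4g.png

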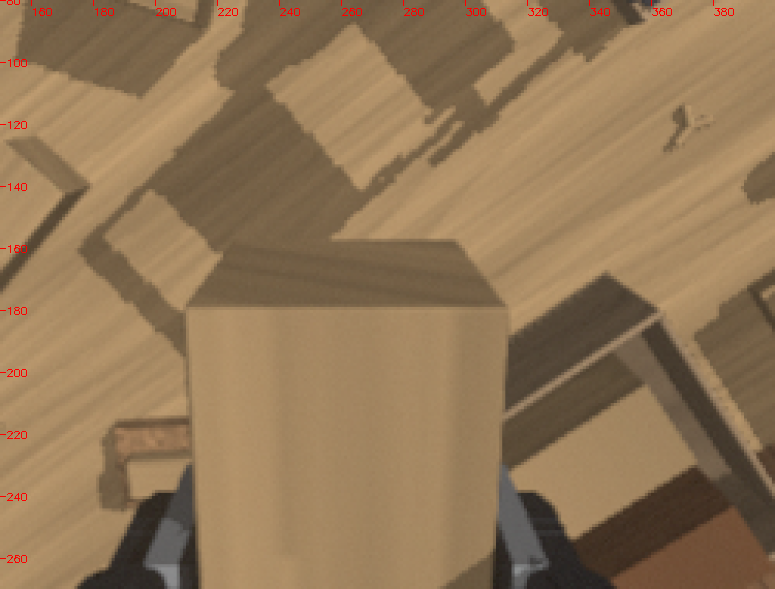

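Held level. The square end's top edge runs (210.5,178)-(312.5,178) and its lower edge (225,157)-(296,157). Casting these rays gives the blank's end in the tool frame.

Run:
```python
from h import *
C=cal("wrist");o=get_obs();t=o["tcp_pos"];M=R.from_rotvec(o["orientation"]).as_matrix()
zt=t[2]-.0939+.055;zb=zt-.055
for z,a,b in((zt,(210.5,178),(312.5,178)),(zb,(225,157),(296.5,157))):
    A,B=onz(C,*a,z),onz(C,*b,z); print("width",np.linalg.norm(A-B)*1000,"tool frame",np.round(M.T@(A-t)*1000,1),np.round(M.T@(B-t)*1000,1))
# placing: tool y heading 6.2 deg; tool x (end dir) along jig y 96.2
h=np.radians(96.2); jy=np.array([np.cos(h),np.sin(h)]);jx=np.array([jy[1],-jy[0]]); org=np.array([.5498,.1623])
print("seat",org+60*jy/1000,"tcp if end 44,0:",org+.016*jy)
```

```text
width 42.88166360440689 tool frame [ 47.3 -21.6  38.5] [47.3 21.2 38.7]
width 44.229681804529946 tool frame [ 46.9 -22.7  93.5] [46.8 21.5 93.7]
seat [0.54332004 0.22194906] tcp if end 44,0: [0.54807201 0.17820642]
```

The blank's end is 47 mm ahead of the TCP, centred within 0.5 mm and not tilted. Carrying it over the open guard to above the bed, stopping about 6 mm short of the stop and 4 mm off the fence.

Request:
jog_arm --plan '[[[-0.7,2.95,0],-0.069],[[-0.7,2.95,0],-0.069],[[-0.7,2.95,0],-0.069],[[-0.7,2.95,0],-0.069],[[-0.7,2.95,0],-0.069],[[-0.8,3,0],-0.069],[[-0.8,3,0],-0.069],[[-0.8,3,0],-0.069],[[-0.7,2.95,0],-0.069],[[-0.7,2.95,0],-0.069],[[-0.7,2.95,0],-0.069],[[-0.8,3,0],-0.067]]'

```text
clock: 11.8
tcp_pos: [0.544, 0.1697, 0.4682]
orientation: [-2.101, -2.335, 0.002]
contact_force: [-0.3, -0.6, -2.1]
grip_width: 0.0446
```

Request:
jog_arm --plan '[[[0,0,0],0],[[0,0,-3.5],0],[[0,0,-3.5],0],[[0,0,-3.5],0],[[0,0,-3.5],0],[[0,0,-3.5],0],[[0,0,-2.5],0],[[0,0,-2],0],[[0,0,0],0],[[0,0,0],0]]'

```text
clock: 12.8
tcp_pos: [0.545, 0.1685, 0.2489]
orientation: [-2.098, -2.339, 0.001]
contact_force: [0.5, 0.8, -1.0]
grip_width: 0.0443
```

Run:
```python
from h import *
C,b=snap("wrist","w5.png"); grid(b,"w5g.png",100,60,420,290,2.45); print(heading())
```

```text
(array([0.5455, 0.1688, 0.2497]), np.float64(6.23), array([ 0.32, -0.07, -2.02]), 0.0445, 12.85, np.float64(0.07))
```

View pics/w5g.png

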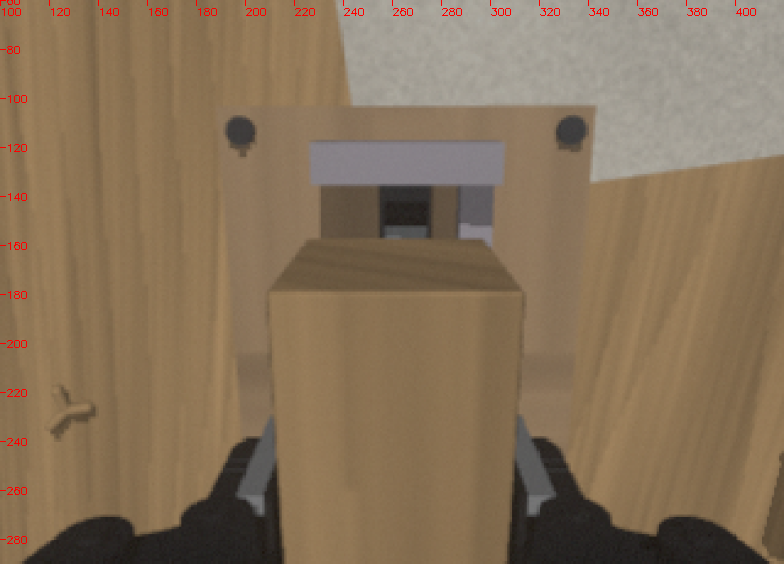

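Above the bed, the end stop's front top edge is at v 135.2 (u 226.5 to 305.5). The fence's face edge is at u 287.3 near v 150. The bed's far corners are (190.8,103) and (342.5,103.3).

Run:
```python
from h import *
C=cal("wrist");o=get_obs();t=o["tcp_pos"];M=R.from_rotvec(o["orientation"]).as_matrix()
for n,u,v,z in(("stopL",226.5,135.2,.06),("stopR",305.5,135.2,.06),("fence",287.3,138,.044),("fence2",287.6,156,.044),("bedL",190.8,103,.03),("bedR",342.5,103.3,.03)):
    X=onz(C,u,v,z); print(n,np.round(X*1000,1),"tool",np.round(M.T@(X-t)*1000,1))
zt=t[2]-.0939;X=[onz(C,u,157.5,zt) for u in(225.5,297)];print("end low",[np.round(M.T@(x-t)*1000,1) for x in X])
print(M[:,:2].T)
```

```text
stopL [507.2 216.3  60. ] tool [ 51.4 -33.1 189.7]
stopR [582.5 224.5  60. ] tool [ 51.3  42.6 189.8]
fence [567.3 218.6  44. ] tool [ 47.1  26.8 205.8]
fence2 [570.1 200.3  44. ] tool [ 28.7  27.7 205.8]
bedL [464.8 241.8  30. ] tool [ 81.3 -72.5 219.7]
bedR [620.6 258.5  30. ] tool [ 81.   84.2 219.8]
end low [array([ 46.3, -22. ,  93.9]), array([46.3, 22.3, 93.9])]
[[-1.08466064e-01  9.94100125e-01  2.32251537e-04]
 [ 9.94099528e-01  1.08465731e-01  1.14644768e-03]]
```

Gaps read about 5 mm to both the fence and the stop, and yaw agrees. Lowering to 10 mm above the bed, shifting 4 mm toward each, then settling slowly.

Request:
jog_arm --plan '[[[0,0,-2.5],0],[[0,0,-3],0],[[0,0,-2.5],0],[[0,0,-2],0],[[0,0,-1],0],[[0,0,-0.6],0],[[0.35,0.44,0],0],[[0,0,0],0],[[0,0,0],0]]'

```text
clock: 13.75
tcp_pos: [0.5487, 0.1736, 0.1334]
orientation: [2.097, 2.339, 0.001]
contact_force: [-1.6, -1.1, -2.7]
grip_width: 0.0444
```

Request:
jog_arm --plan '[[[0,0,-0.2],0],[[0,0,-0.2],0],[[0,0,-0.2],0],[[0,0,-0.2],0],[[0,0,-0.1],0],[[0,0,0],0],[[0,0,0],0]]'

```text
clock: 14.45
tcp_pos: [0.5487, 0.1736, 0.1238]
orientation: [2.097, 2.339, 0.001]
contact_force: [-1.9, 0.1, 2.4]
grip_width: 0.0444
```

Request:
jog_arm --plan '[[[0,0,-0.05],0],[[0,0,0],0],[[0,0,0],0]]'

```text
clock: 14.75
tcp_pos: [0.5487, 0.1737, 0.1238]
orientation: [-2.097, -2.339, -0.001]
contact_force: [-4.9, -0.1, 6.4]
grip_width: 0.045
```

Request:
jog_arm --plan '[[[0,0,0],0],[[0,0,0],0],[[0,0,0],0],[[0,0,0],0],[[0,0,1],0],[[0,0,3],0],[[0,0,4],0],[[0,0,4.5],0],[[0,0,0],0],[[0,0,0],0]]' --hand 7

```text
clock: 15.75
tcp_pos: [0.5491, 0.1736, 0.25]
orientation: [2.097, 2.338, 0.005]
contact_force: [-0.2, -0.1, -0.1]
grip_width: 0.0698
```

Run:
```python
from h import *
C,b=snap("wrist","w6.png"); grid(b,"w6g.png",140,60,400,250,3); print(heading())
snap("scene","s6.png")
```

```text
(array([0.5483, 0.1734, 0.2486]), np.float64(6.25), array([-0.91,  0.17, -0.86]), 0.0699, 15.8, np.float64(0.04))
```

View pics/w6g.png

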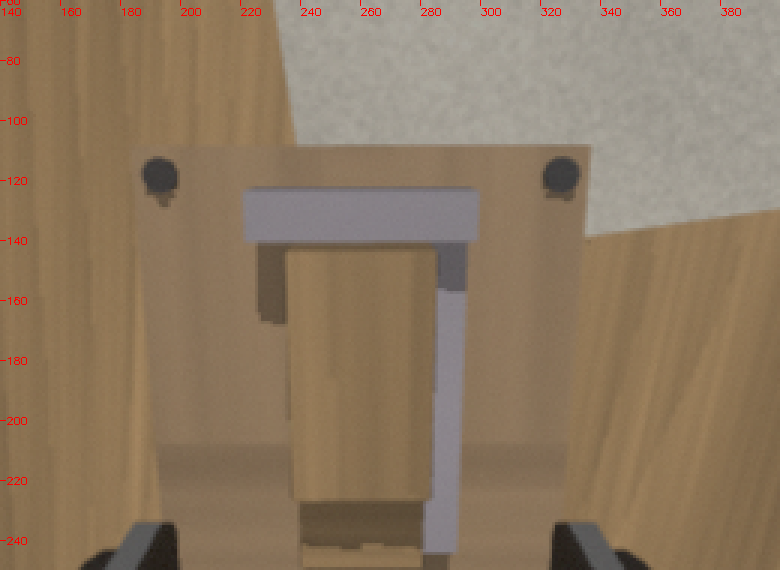

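The blank sits home. Its end's top edge is at v about 143 (u 235.5 to 285.3), the stop's edge is at v 140.3, and the fence is immediately to its right. Measuring the gaps.

Run:
```python
from h import *
C=cal("wrist");o=get_obs();t=o["tcp_pos"];M=R.from_rotvec(o["orientation"]).as_matrix()
for n,u,v,z in(("stop",260,140.3,.06),("endL",235.5,143,.085),("endR",285.3,143,.085),("shL",238,226.5,.085),("shR",283.8,226.5,.085),("bedL",184.7,108.3,.03),("bedR",336.5,108.3,.03),("fenceEnd R",292,243.5,.044)):
    X=onz(C,u,v,z); print(n,np.round(M.T@(X-t)*1000,1))
```

```text
stop [ 46.8  -1.  187.7]
endL [ 47.2 -22.1 162.7]
endR [ 47.2  21.  162.6]
shL [-31.7 -22.  162.7]
shR [-31.7  21.7 162.7]
bedL [ 76.1 -78.7 217.8]
bedR [ 76.1  77.8 217.6]
fenceEnd R [-71.6  35.4 203.7]
```

Run:
```python
from h import *
grid(cv2.imread("pics/s6.png"),"s6g.png",130,80,380,290,2.8)
```

```text
(no output)
```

View pics/s6g.png

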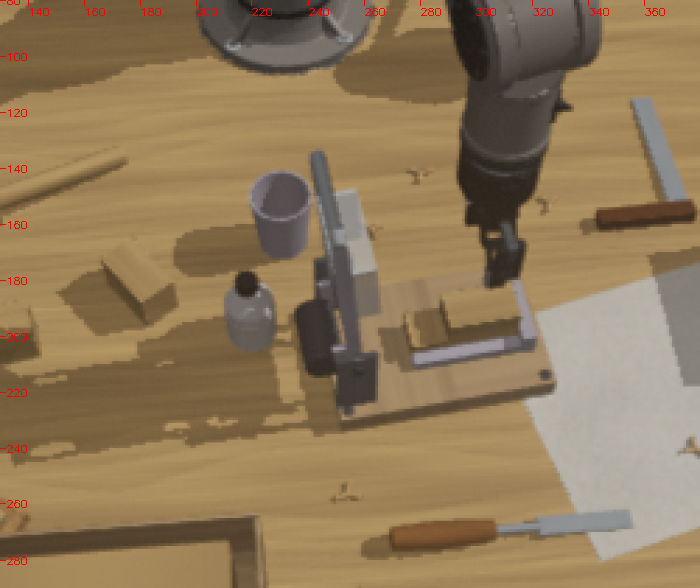

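The guard is open at u about 245. The blank is flat in the jig at about (300,190), step up and against the stop and fence. Nothing else has moved, and the gripper is clear above. Handing in.

```bash
python3 -c "
from bench import *
print(hand_in())"
```

```text
the job is handed in; nothing more can be done
None
```

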